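# Refit the filter panel in a jeweller's dust extraction box

## Robot

A 6-joint arm with a two-finger parallel gripper is mounted at the origin on the work surface. World frame = base frame: x ahead of the robot, y to its left, z up, the work surface at z = 0. Lengths are in m, angles in rad, forces in N, time in s.
With the tool pointing down it reaches from about 0.25 to 0.775 m from the base axis. Payload 4 kg.
Tool frame: the origin (TCP) lies at the very end of the fingers, on their centre line; the grasp point (between the pads) lies 19 mm behind it (robot.grip_point_offset is the distance from the TCP to the grasp point, in m); z points along the fingers, x is the direction in which the jaws open and shut, and the axes are right-handed (so a half turn about z gives the same grasp; the last joint's range is limited). The gripper opens to 94 mm and grips with 3 to 60 N. Pads are 16 mm wide; open, the fingers measure 119 mm over their backs; the gripper's body (75 mm by 177 mm) begins 78 mm behind the grasp point.
Start: joints at [1.143, 0.087, 1.371, -0, 1.684, -0.103], TCP at [0.176, 0.521, 0.206] pointing down, gripper open.
Joint ranges: [-3.1, 3.1], [-0.76, 2.03], [0.27, 2.55], [-1.08, 4.22], [0.17, 2.65], [-2.57, 2.57]. Speed limits (rad/s): [2.79, 2.79, 3.14, 3.14, 3.14, 3.14].

## Interface

Orientations are given as [roll, pitch, yaw] about the fixed x, y, z axes, in that order (R = Rz(yaw) Ry(pitch) Rx(roll)).
In Python, from bench import robot gives the robot as it stands.
- The arm moves only by the shell command python3 -m inch 'ROWS'. ROWS is text: rows parted by semicolons, each of 5 numbers parted by spaces: the shift along the tool's x, y, z in cm, then the turn about the tool's z in rad, then the closure, from 0 (fully open) to 1 (shut). In form: tx ty tz spin claw; .... A call has 1 to 20 rows; each row is the pose to reach, as a shift and turn from the pose measured when the call began, along the tool's axes at that moment; what a row does not reach only later rows make up. A row lasts 1/12 s, in which the tool goes at most 41.7 mm and 7.16 degrees, less where a joint would pass 70% of its speed; a pose out of reach is approached as far as the arm can. A call with a gripper value outside its range is refused whole. The fingers move at their own pace and stop on an object; the grip force is fixed at half the most. Time passes only in rows, so rows that repeat a pose let the fingers close. It gives the time, the measured TCP pose, the force and the opening at its end, in the units of the state.
- robot.get_obs(): the state, without advancing time (a new reading comes with each control period).
- robot.snapshot(name): name is "scene" or "top" or "wrist"; returns (picture, depth): 420x560x3 uint8, blue, green, red; 420x560 float32, m along the optical axis (not along the pixel's ray), 0 where there is no reading.
- robot.camera_info(name): a dict with "K" (3x3 intrinsics, pixels), "extrinsics" (4x4, takes a point from world to camera coordinates); the wrist camera has in their place "mount" (4x4, takes a point from camera to tool coordinates, whose origin is the TCP and whose axes are the tool frame's). Camera axes: x right, y down, z forward; pixel columns grow to the right and rows downward; lengths in m; the calibration is good to about 2 mm. A picture is of the moment at which its call begins: read the wrist's pose just before it. camera_info takes no time and is no camera call.
- robot.close_job(): hands the job in, once; it reports no verdict.
The state is a dict: "time": time; "joint_positions": joint angles; "qvel": joint speeds; "joint_torque": joint torques, N m; "tool_pos": TCP position; "ee_rot": TCP orientation; "wrist_force": force on the tool from outside, world axes, zero at the start; "wrist_torque": the same for the moment, N m; "width": finger opening in m.
Only numpy, scipy, OpenCV 4.12 (cv2) and the standard library are available. Lean on these libraries where they do the work, as an engineer would, in place of code of your own. Each camera call takes 0.05 s, during which the arm holds its last target.

## Task

Put the cleaned filter panel back into the seat on top of the dust extraction box. It is longer than the opening between the two yellow lips, so tilt it, tuck its near end right back into the deep channel (the robot's side), lower the far end past the other lip until the panel lies flat on the ledges, then slide it away from the robot until it comes up against the end of the shallow channel, so that both ends are trapped under the lips, and let go. Feel your way gently, the thin sheet-metal seat must never take a hard push, and leave the tool tray, bottle and jar where they are.

Things in the scene. Friction and masses are not known exactly. Their poses are not given: they have to be found in the camera images.
- filter: Loose filter panel, about 0.45 kg: aluminium frame with steel mesh, 210 (x) x 150 (y) x 8 mm thick, alike both ways round. Origin: centre of the underside, z up through the panel. Lies flat on the bench left or right of the box, black bridge handle up, x roughly along the box's x.
- handle (a point): Centre of the panel's black handle bar, 44 mm above the panel's underside, over its centre. The bar is 12 mm wide (panel x), 16 mm high and 96 mm long (panel y), with 28 mm of free height under it; its two feet, 14 x 10 mm, stand at y = +-43 mm.
- box: Fixed grey dust extraction box, 290 (x) x 215 (y) x 90 mm high; origin: centre of its underside on the bench; x points away from the robot, z up. On it stands the rigid steel filter seat with a lip over each end. More than 25 N from the panel damages the seat.
- seat_nominal (a point): Nominal centre of the seat, 100 mm above the bench at the height of its ledges, where the underside of the seated panel lies (axes as the box). The seat is clamped by screws in slots and really sits up to 10 mm either way along the box's x from all these nominal points (y, z, yaw are true); this is not reported: feel or see it. Ledges all round, 12 mm wide at the sides; side walls at y = +-78 mm.
- near_lip_nominal (a point): Nominal middle of the near yellow lip's edge (top face), 98 mm before the seat's centre. Lip 4 mm thick, its underside 22 mm above the ledge. The deep channel under it runs 17.5 mm back (-x) from this edge to a rigid end wall; the ledge reaches 13 mm the other way. With the panel right back here and lowered, its far end clears the far lip by 3.5 mm.
- far_lip_nominal (a point): Nominal middle of the far yellow lip's edge (top face), 196 mm from the near one. Lip 4 mm thick, underside 22 mm above the ledge; the ledge begins 18 mm before the edge. The shallow channel under it runs 7 mm on (+x) to a rigid end wall, against which the panel is home.
- tool_tray: Bystander: loose open wooden tray with pliers and files, 190 x 140 x 26 mm, origin at the centre of its underside; stands on the side of the box opposite the panel.
- bottle: Bystander: loose clear plastic bottle with a white cap, 54 mm across, 125 mm high, standing near one far corner of the box; origin at the centre of its underside.
- jar: Bystander: loose amber jar with a brass lid, 64 mm across, 62 mm high, standing near the other far corner; origin at the centre of its underside.

How it is judged:
By the outcome, as a careful person would: the job done as asked, in the order asked, and still so for the second after the job is handed in, with the robot touching nothing.
It also fails if it takes over 72 s, if anything falls off the work surface, if the arm or the gripper's body presses on something with over 40 N, if the wrist force passes 120 N, or if a joint passes its speed limit or range.

## Working session

There is one attempt and no reset: what is moved stays moved. The work goes in short steps, Python scripts to look and compute and a shell command to move; the robot and the scene stay as the last step left them, time stands still between calls to the robot, and variables do not carry over. Pictures are saved under pics/ and viewed, and the job is handed in when it is done.

```bash
ls; mkdir -p pics
python3 - <<'E'
from bench import robot
import cv2, numpy as np
np.set_printoptions(precision=4,suppress=True)
o=robot.get_obs()
for k,v in o.items(): print(k,np.array(v))
print(robot.grip_point_offset)
for n in ["scene","top"]:
    p,d=robot.snapshot(n); cv2.imwrite(f"pics/{n}0.png",p); np.savez(f"{n}0.npz",p=p,d=d)
    i=robot.camera_info(n); print(n,i)
print(robot.camera_info("wrist"))
E
```

```text
pics
time 0.0
joint_positions [ 1.1429  0.088   1.3722 -0.      1.6836 -0.1031]
qvel [ 0.0006 -0.0006 -0.     -0.0015 -0.0002 -0.    ]
joint_torque [ -0.0004 -34.0191 -30.2426   0.0718   0.0332  -0.0002]
tool_pos [0.1753 0.5207 0.2043]
ee_rot [-3.1414  0.0022  1.246 ]
wrist_force [-0.0232  0.6004 -0.3806]
wrist_torque [0.0173 0.0194 0.0308]
width 0.09380199886919088
0.0188
scene {'K': array([[437.2275,   0.    , 284.9428],
       [  0.    , 437.2275, 211.7765],
       [  0.    ,   0.    ,   1.    ]]), 'extrinsics': array([[ 0.4348,  0.9005, -0.0095, -0.2639],
       [ 0.6565, -0.3242, -0.6811, -0.316 ],
       [-0.6163,  0.2899, -0.7322,  1.4607],
       [ 0.    ,  0.    ,  0.    ,  1.    ]])}
top {'K': array([[414.2917,   0.    , 279.1781],
       [  0.    , 414.2917, 209.1497],
       [  0.    ,   0.    ,   1.    ]]), 'extrinsics': array([[-0.0042, -1.    , -0.0005, -0.0031],
       [-0.9925,  0.0042, -0.1219,  0.6128],
       [ 0.1219,  0.    , -0.9925,  0.9515],
       [ 0.    ,  0.    ,  0.    ,  1.    ]])}
{'K': array([[358.5851,   0.    , 277.5093],
       [  0.    , 358.5851, 210.4513],
       [  0.    ,   0.    ,   1.    ]]), 'mount': array([[ 1.    , -0.    , -0.0001,  0.0004],
       [ 0.    ,  0.9713,  0.2377, -0.0694],
       [ 0.0001, -0.2377,  0.9713, -0.1788],
       [ 0.    ,  0.    ,  0.    ,  1.    ]])}
```

View pics/scene0.png

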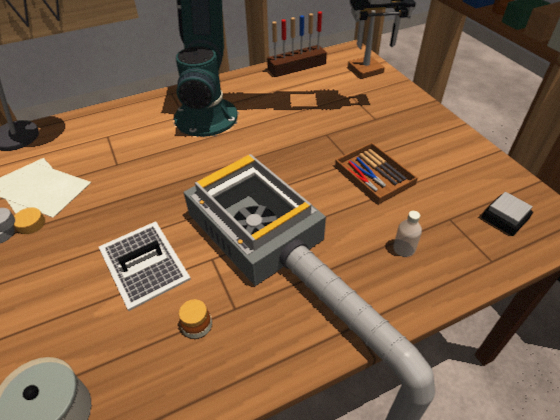

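View pics/top0.png

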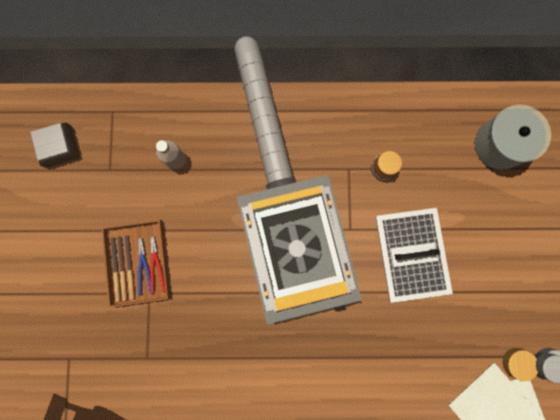

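The top view (robot at the bottom) shows the panel right of the box, around (415,255), and the box seat around (298,248). The yellow lips are near (290,197) and (312,297), the tray is on the left, the bottle top-left and the jar top-right. Next I'll measure these.

```bash
cat > h.py <<'E'
import cv2, numpy as np
np.set_printoptions(precision=4,suppress=True)
from bench import robot
def ray(n,uv,z):
    i=robot.camera_info(n);K=i["K"];E=i["extrinsics"];R=E[:3,:3];t=E[:3,3]
    uv=np.atleast_2d(uv).astype(float)
    d=np.c_[uv,np.ones(len(uv))]@np.linalg.inv(K).T@R; c=-R.T@t
    return c+d*((z-c[2])/d[:,2])[:,None]
def rect(P):
    (c,s,a)=cv2.minAreaRect((P[:,:2]*1000).astype(np.float32)); return np.array(c)/1000,np.array(s),a
def big(m,k=1):
    cs,_=cv2.findContours(m.astype(np.uint8)*255,cv2.RETR_EXTERNAL,cv2.CHAIN_APPROX_NONE)
    return sorted(cs,key=cv2.contourArea)[::-1][:k]
E
python3 - <<'E'
from h import *
for n in ["top","scene"]:
    f=np.load(n+"0.npz");p=f["p"];d=f["d"]
    hsv=cv2.cvtColor(p,cv2.COLOR_BGR2HSV)
    H,S,V=[hsv[...,i].astype(int) for i in range(3)]
    y=(H>17)&(H<30)&(S>150)&(V>150)
    for c in big(y,4):
        P=ray(n,c[:,0],.126); print(n,"yel",cv2.contourArea(c),c[:,0].mean(0),rect(P))
    w=(S<60)&(V>150)
    w=cv2.morphologyEx(w.astype(np.uint8),cv2.MORPH_CLOSE,np.ones((7,7)))
    for c in big(w,4):
        P=ray(n,c[:,0],.008); print(n,"white",cv2.contourArea(c),c[:,0].mean(0),rect(P), rect(ray(n,c[:,0],.126)))
    g=cv2.resize(p[(150 if n=="top" else 140):340, (220 if n=="top" else 80):(470 if n=="top" else 340)],None,fx=3,fy=3,interpolation=cv2.INTER_CUBIC); cv2.imwrite(f"pics/{n}z.png",g)
E
```

```text
top yel 746.0 [310.5253 295.9684] (array([ 0.4163, -0.072 ]), array([ 24.1322, 152.1234]), 13.552949905395508)
top yel 585.0 [522.7614 364.7955] (array([ 0.275 , -0.5078]), array([56.9224, 57.9817]), 89.69015502929688)
top yel 374.0 [286.     197.5347] (array([ 0.6274, -0.0208]), array([ 14.3282, 151.8569]), 13.644119262695312)
top yel 341.0 [389.1935 162.4032] (array([ 0.7051, -0.2483]), array([46.492 , 48.1482]), 26.362333297729492)
top white 8500.5 [297.6879 246.5672] (array([ 0.525 , -0.0499]), array([271.6609, 231.5626]), 13.864802360534668) (array([ 0.5212, -0.0447]), array([239.9556, 204.5372]), 13.864808082580566)
top white 5304.0 [413.4621 254.8931] (array([ 0.5049, -0.3307]), array([210.7253, 151.3602]), 7.589773654937744) (array([ 0.5034, -0.2928]), array([186.1317, 133.6951]), 7.5897698402404785)
top white 3258.5 [499.5973 401.    ] (array([ 0.1863, -0.5076]), array([218.2453, 122.6089]), 89.77228546142578) (array([ 0.222, -0.449]), array([192.774 , 108.2994]), 89.77228546142578)
top white 2271.5 [261.2918 109.8393] (array([0.8786, 0.0405]), array([384.8953,  44.7251]), 1
[... 596 characters left out ...]
.1003]), array([606.9604, 260.1299]), 36.184837341308594) (array([0.9829, 0.046 ]), array([522.0775, 223.7509]), 36.184844970703125)
scene white 5782.0 [493.6527  91.4384] (array([0.2808, 0.9897]), array([312.1353, 769.5156]), 42.11483383178711) (array([0.4125, 0.811 ]), array([268.4833, 661.8993]), 42.11482620239258)
scene white 4379.0 [142.1186 264.3475] (array([ 0.507 , -0.3304]), array([211.6844, 150.3017]), 7.650865077972412) (array([ 0.607 , -0.3245]), array([182.0804, 129.2821]), 7.650866508483887)
scene white 3397.0 [ 36.4238 394.281 ] (array([ 0.7208, -0.5848]), array([141.6295, 108.5059]), 64.05152130126953) (array([ 0.791 , -0.5433]), array([121.8227,  93.3315]), 64.0515365600586)
```

View pics/topz.png

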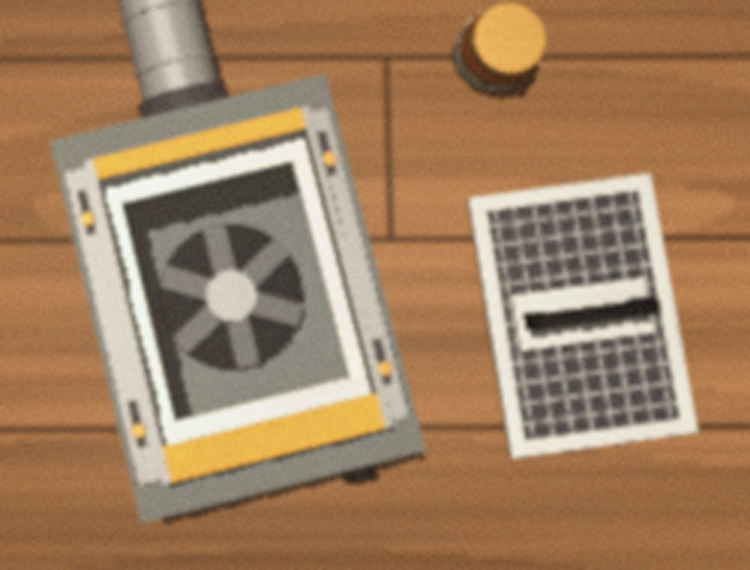

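View pics/scenez.png

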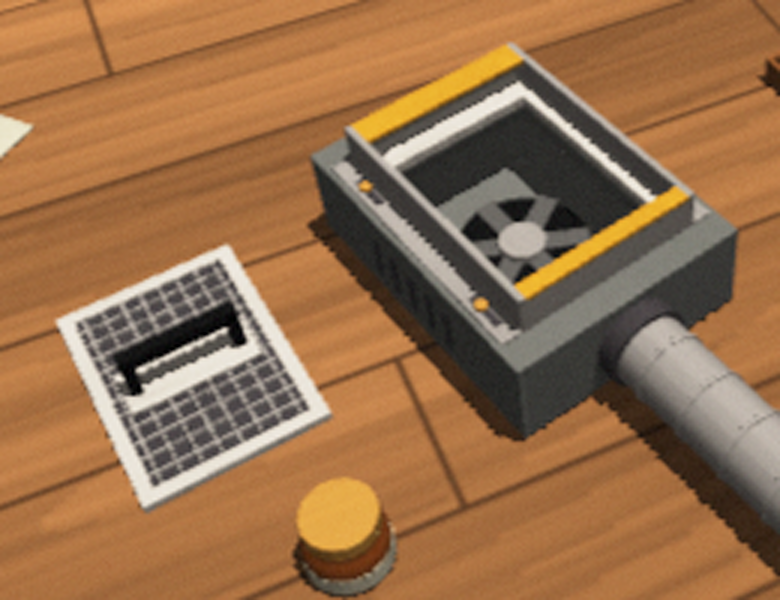

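```bash
cat >> h.py <<'E'
from scipy.spatial.transform import Rotation as Ro
def rel(p,yaw):
    o=robot.get_obs(); R=Ro.from_euler("xyz",o["ee_rot"]).as_matrix()
    d=R.T@(np.array(p)-o["tool_pos"])*100
    x=R[:,0]; cur=np.arctan2(x[1],x[0]); s=-((yaw-cur+np.pi/2)%np.pi-np.pi/2)
    print("t",o["time"],"row",d,s,"| pos",np.array(o["tool_pos"]),np.array(o["ee_rot"]),"F",np.array(o["wrist_force"]),"w",o["width"])
U=np.array([np.cos(.24),np.sin(.24),0]);W=np.array([-np.sin(.24),np.cos(.24),0])
def seat(s,v,z): return U*s+W*v+np.array([0,0,z])
E
python3 -c "
from h import *
rel([.506,-.3306,.19],.133)
rel([.506,-.3306,.10],.133)"
```

```text
t 0.1 row [-70.1325  58.5095   1.5661] 1.1129997895500447 | pos [0.1753 0.5208 0.2044] [-3.1414  0.0019  1.246 ] F [-0.3568  0.0534 -0.3159] w 0.09402778259133143
t 0.1 row [-70.115   58.5114  10.5661] 1.1129997895500447 | pos [0.1753 0.5208 0.2044] [-3.1414  0.0019  1.246 ] F [-0.3568  0.0534 -0.3159] w 0.09402778259133143
```

```bash
python3 -m inch '-70 58.5 1.5 1.11 0;-70 58.5 1.5 1.11 0;-70 58.5 1.5 1.11 0;-70 58.5 1.5 1.11 0;-70 58.5 1.5 1.11 0;-70 58.5 1.5 1.11 0;-70 58.5 1.5 1.11 0;-70 58.5 1.5 1.11 0;-70 58.5 1.5 1.11 0;-70 58.5 1.5 1.11 0;-70 58.5 1.5 1.11 0;-70 58.5 1.5 1.11 0;-70 58.5 1.5 1.11 0;-70 58.5 1.5 1.11 0;-70 58.5 1.5 1.11 0;-70 58.5 1.5 1.11 0;-70 58.5 1.5 1.11 0;-70 58.5 1.5 1.11 0;-70 58.5 1.5 1.11 0;-70 58.5 1.5 1.11 0'; python3 -c "
from h import *
rel([.506,-.3306,.13],.133)"
```

```text
time: 1.77
tool_pos: [0.4776, -0.2574, 0.1912]
ee_rot: [3.141, 0.002, 0.135]
wrist_force: [1.2, -0.0, 0.5]
width: 0.0939
t 1.7667 row [1.8393 7.6362 6.1284] 0.0023410425955685543 | pos [ 0.4776 -0.2574  0.1912] [3.1407 0.0017 0.1353] F [ 1.1832 -0.0057  0.4718] w 0.09387165778485601
```

```bash
python3 -m inch '1.8 7.6 3 0 0;1.8 7.6 6 0 0;1.8 7.6 6 0 0;1.8 7.6 6 0 0;1.8 7.6 6 0 0;1.8 7.6 6 0 0'; python3 -c "
from h import *
rel([.506,-.3306,.034],.133)
p,d=robot.snapshot('wrist'); cv2.imwrite('pics/w1.png',p); np.savez('w1.npz',p=p,d=d)"
```

```text
time: 2.27
tool_pos: [0.5058, -0.3296, 0.1324]
ee_rot: [3.14, 0.001, 0.136]
wrist_force: [-0.4, -0.2, 1.0]
width: 0.0942
t 2.2667 row [0.018  0.0897 9.8361] 0.002876725834832783 | pos [ 0.5058 -0.3296  0.1324] [3.1405 0.0008 0.1359] F [-0.3743 -0.1923  0.9809] w 0.09422179373300278
```

View pics/w1.png

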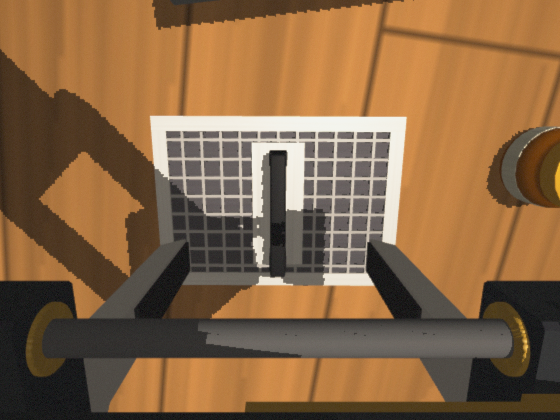

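The wrist view shows the black bar upright at column 277, rows 150–277, midway between the fingers, so the jaws are aligned. I'll check that its centre agrees with the estimate.

```bash
cat >> h.py <<'E'
def wray(uv,z,o):
    i=robot.camera_info("wrist");R=Ro.from_euler("xyz",o["ee_rot"]).as_matrix();M=i["mount"]
    uv=np.atleast_2d(uv).astype(float)
    d=np.c_[uv,np.ones(len(uv))]@np.linalg.inv(i["K"]).T@(R@M[:3,:3]).T
    c=np.array(o["tool_pos"])+R@M[:3,3]
    return c+d*((z-c[2])/d[:,2])[:,None]
E
python3 -c "
from h import *
o=robot.get_obs()
a=wray([[269,151],[286,151],[269,276],[286,276]],.052,o);print(a,a.mean(0))
print(wray([[152,117],[405,117],[393,285]],.008,o))"
```

```text
[[ 0.493  -0.2815  0.052 ]
 [ 0.505  -0.2798  0.052 ]
 [ 0.5056 -0.3774  0.052 ]
 [ 0.5187 -0.3756  0.052 ]] [ 0.5056 -0.3286  0.052 ]
[[ 0.3937 -0.2708  0.008 ]
 [ 0.5993 -0.2426  0.008 ]
 [ 0.6214 -0.3906  0.008 ]]
```

```bash
python3 -m inch '0 0 4 0 0;0 0 7 0 0;0 0 9 0 0;0 0 9.8 0 0;0 0 9.8 0 0;0 0 9.8 0 0.5;0 0 9.8 0 1;0 0 9.8 0 1;0 0 9.8 0 1;0 0 9.8 0 1;0 0 9.8 0 1;0 0 9.8 0 1;0 0 9.8 0 1;0 0 9.8 0 1'; python3 -c "
from h import *
rel([.506,-.3306,.25],.24)"
```

```text
time: 3.48
tool_pos: [0.5061, -0.3298, 0.0352]
ee_rot: [3.139, -0.0, 0.136]
wrist_force: [-0.6, 1.1, 0.7]
width: 0.0374
t 3.4833 row [ -0.0196   0.1233 -21.4808] -0.10369562914654917 | pos [ 0.5061 -0.3298  0.0352] [ 3.1393 -0.0002  0.1363] F [-0.596   1.1203  0.6973] w 0.03739469712127465
```

Still closing; I'll let it finish.

```bash
python3 -m inch '0 0 0 0 1;0 0 0 0 1;0 0 0 0 1;0 0 0 0 1;0 0 0 0 1;0 0 0 0 1;0 0 0 0 1;0 0 0 0 1;0 0 0 0 1'
```

```text
time: 4.23
tool_pos: [0.506, -0.3298, 0.0351]
ee_rot: [3.139, 0.0, 0.136]
wrist_force: [-1.4, -0.7, -0.7]
width: 0.0114
```

```bash
python3 -m inch '0 0 -0.5 0 1;0 0 -1 0 1;0 0 -2 0 1;0 0 -4 0 1;0 0 -6.5 0 1;0 0 -9 0 1;0 0 -12 0 1;0 0 -15 0 1;0 0 -17 0 1;0 0 -18 0 1;0 0 -18 0 1;0 0 -18 0 1;0 0 -18 0 1'; python3 -c "
from h import *
rel(seat(.499-.0,-.169,.21),.24)
p,d=robot.snapshot('scene'); cv2.imwrite('pics/s2.png',p)"
```

```text
time: 5.32
tool_pos: [0.5051, -0.3288, 0.2126]
ee_rot: [-3.141, 0.003, 0.136]
wrist_force: [-0.3, -0.0, -4.5]
width: 0.012
t 5.3167 row [  5.8061 -27.7921   0.2678] -0.10374723521845675 | pos [ 0.5051 -0.3288  0.2126] [-3.1407  0.0032  0.1363] F [-0.2716 -0.0138 -4.5044] w 0.011963558281170048
```

View pics/s2.png

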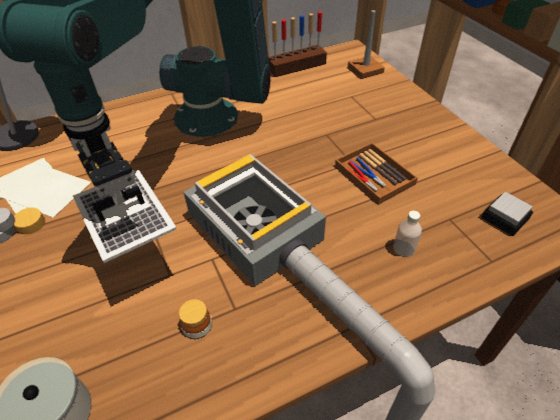

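The scene view shows the panel held level at about (125,212), with the bystanders unmoved. I'll carry it over the seat, 13 mm forward of centre, so that the far end will come down on the far lip and tip up in the grip.

```bash
python3 -c "
from h import *
rel(seat(.512,-.169,.205),.24)"
```

```text
t 5.3667 row [  7.1079 -27.9174   0.7383] -0.10376868115922067 | pos [ 0.505  -0.3287  0.2122] [-3.1401  0.0036  0.1362] F [-0.2366 -0.5114 -5.0349] w 0.011929493645226844
```

```bash
python3 -m inch '0.3 -1.5 0 0 1;1 -4 0 0 1;1.8 -7 0 0 1;2.5 -10 0 0 1;3.3 -13 0 -0.03 1;4 -16 0 -0.05 1;4.8 -19 0 -0.07 1;5.5 -22 0 -0.09 1;6.2 -24.5 0.3 -0.104 1;6.8 -26.5 0.7 -0.104 1;7.1 -27.6 0.7 -0.104 1;7.1 -27.9 0.7 -0.104 1;7.1 -27.9 0.7 -0.104 1;7.1 -27.9 0.7 -0.104 1;7.1 -27.9 0.7 -0.104 1'; python3 -c "
from h import *
rel(seat(.512,-.169,.165),.24)
for n in ['top','wrist','scene']:
  p,d=robot.snapshot(n); cv2.imwrite('pics/%s3.png'%n,p); np.savez(n+'3.npz',p=p,d=d)"
```

```text
time: 6.62
tool_pos: [0.5374, -0.0439, 0.2054]
ee_rot: [-3.14, 0.004, 0.239]
wrist_force: [-0.5, -0.0, -5.0]
width: 0.0114
t 6.6167 row [ 0.0629 -0.133   4.0408] -0.0014425922040790518 | pos [ 0.5374 -0.0439  0.2054] [-3.1405  0.0037  0.2386] F [-0.4654 -0.0462 -4.9862] w 0.011433346740419893
```

View pics/top3.png

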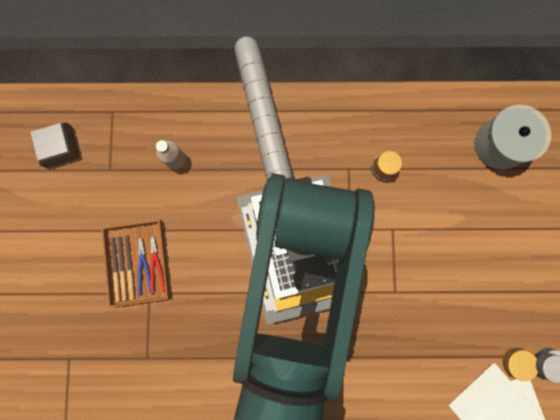

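View pics/wrist3.png

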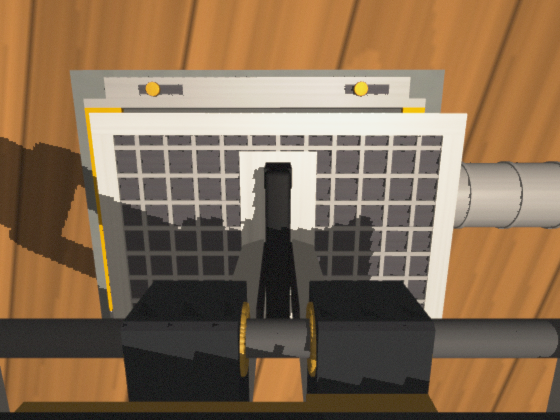

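View pics/scene3.png

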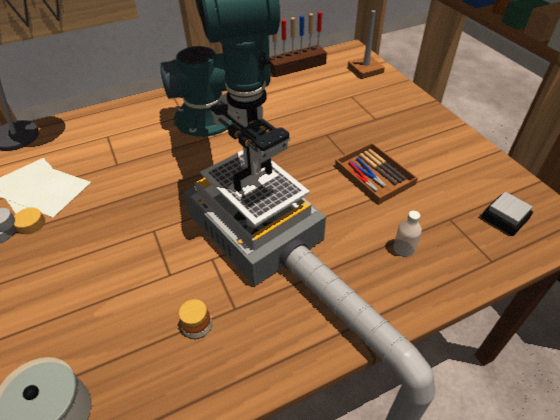

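In the wrist view the panel is centred over the seat. The gap between the lips shows at row 110, from column ~122 (near lip) to ~403 (far lip). I'll use it to cross-check the seat centre.

```bash
python3 -c "
from h import *
o=robot.get_obs();p=np.load('wrist3.npz')['p']
for r in (108,110,112): print(p[r,80:130:3].tolist(), p[r,396:430:3].tolist())
a=wray([[122,110],[403,110]],.126,o); print(a, a@U, a@W)
"
python3 - <<'E'
import cv2
p=cv2.imread('pics/wrist3.png')
cv2.imwrite('pics/wz.png',cv2.resize(p[60:180,60:480],None,fx=1.9,fy=3))
E
```

```text
[[125, 137, 139], [119, 137, 145], [10, 180, 235], [10, 178, 235], [10, 180, 234], [10, 180, 234], [10, 180, 235], [10, 178, 234], [10, 178, 234], [10, 178, 235], [10, 184, 235], [10, 181, 236], [10, 179, 234], [10, 180, 236], [56, 85, 103], [81, 88, 93], [78, 86, 90]] [[79, 84, 88], [79, 84, 89], [37, 93, 124], [10, 195, 242], [10, 198, 243], [10, 196, 242], [10, 192, 242], [10, 194, 242], [10, 192, 242], [10, 199, 243], [134, 146, 150], [134, 145, 146]]
[[125, 135, 138], [123, 139, 144], [10, 179, 236], [10, 179, 236], [10, 179, 237], [10, 177, 236], [10, 179, 235], [10, 177, 235], [10, 177, 235], [10, 178, 236], [10, 180, 237], [10, 179, 236], [10, 180, 237], [10, 182, 238], [10, 76, 104], [96, 103, 108], [95, 103, 109]] [[95, 105, 110], [97, 106, 111], [10, 84, 118], [10, 197, 243], [10, 194, 243], [10, 193, 242], [10, 193, 242], [10, 192, 242], [10, 193, 243], [10, 195, 242], [134, 146, 149], [134, 145, 148]]
[[127, 139, 142], [126, 136, 140], [10, 176, 236], [68, 186, 235], [78, 188, 236], [82, 193, 237], [76, 187, 235], [77, 186, 234], [79, 186, 234], [82, 190, 237], [79, 190, 237], [75, 189, 237], [84, 193, 238], [80, 193, 238], [93, 128, 155], [124, 136, 143], [126, 139, 147]] [[125, 136, 140], [125, 136, 140], [85, 128, 153], [57, 207, 243], [63, 207, 243], [58, 203, 242], [59, 201, 242], [58, 203, 242], [57, 202, 242], [63, 202, 242], [150, 164, 167], [148, 162, 164]]
[[0.4132 0.0065 0.126 ]
 [0.6029 0.0526 0.126 ]] [0.4029 0.5981] [-0.0919 -0.0923]
```

View pics/wz.png

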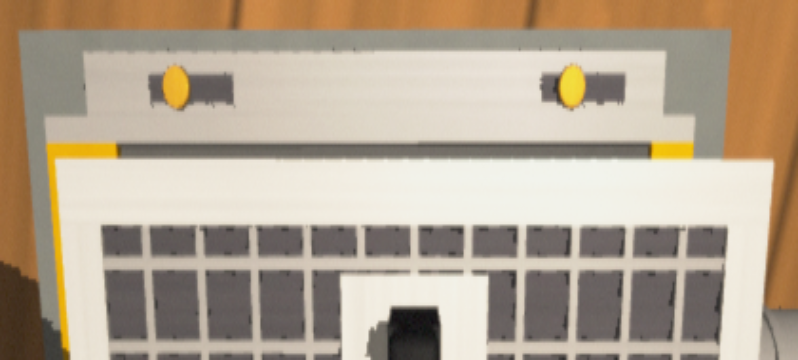

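The seat centre comes out at s≈0.500, and all views agree. Now I'll lower towards the far lip.

```bash
python3 -m inch '0.1 -0.1 0.8 0 1;0.2 -0.1 1.6 0 1;0.2 -0.1 2.4 0 1;0.2 -0.1 3.2 0 1;0.2 -0.1 3.6 0 1;0.2 -0.1 4 0 1;0.2 -0.1 4 0 1;0.2 -0.1 4 0 1'; python3 -c "
from h import *
rel(seat(.514,-.169,.161),.24)"
```

```text
time: 7.43
tool_pos: [0.5389, -0.0422, 0.1653]
ee_rot: [-3.14, 0.004, 0.239]
wrist_force: [-0.3, 0.9, -5.1]
width: 0.0119
t 7.4333 row [ 0.0571 -0.0057  0.4279] -0.001344974412495148 | pos [ 0.5389 -0.0422  0.1653] [-3.1399  0.0038  0.2387] F [-0.3347  0.904  -5.0914] w 0.011859998089722901
```

```bash
python3 -m inch '0 0 0.1 0 1;0 0 0.2 0 1;0 0 0.3 0 1;0 0 0.4 0 1;0 0 0.5 0 1;0 0 0.6 0 1;0 0 0.6 0 1'; python3 -m inch '0 0 0.05 0 1;0 0 0.1 0 1;0 0 0.15 0 1;0 0 0.2 0 1;0 0 0.2 0 1'
```

```text
time: 8.02
tool_pos: [0.5388, -0.0422, 0.1604]
ee_rot: [-3.14, 0.003, 0.239]
wrist_force: [-4.3, 0.1, 1.5]
width: 0.0114
time: 8.43
tool_pos: [0.5385, -0.0424, 0.1592]
ee_rot: [-3.141, 0.003, 0.238]
wrist_force: [-6.5, -0.0, 3.9]
width: 0.0117
```

```bash
python3 -c "
from h import *
o=robot.get_obs();print(o['wrist_force'],o['wrist_torque'],o['tool_pos'],o['width'])
for n in ['wrist','scene']:
  p,d=robot.snapshot(n); 
  if n=='scene': p=cv2.resize(p[110:290,160:350],None,fx=3,fy=3,interpolation=cv2.INTER_CUBIC)
  cv2.imwrite('pics/%s4.png'%n,p)"
```

```text
[-6.4901 -0.0041  3.8961] [0.0343 0.6112 0.0158] [ 0.5385 -0.0424  0.1592] 0.011692802891775624
```

View pics/wrist4.png

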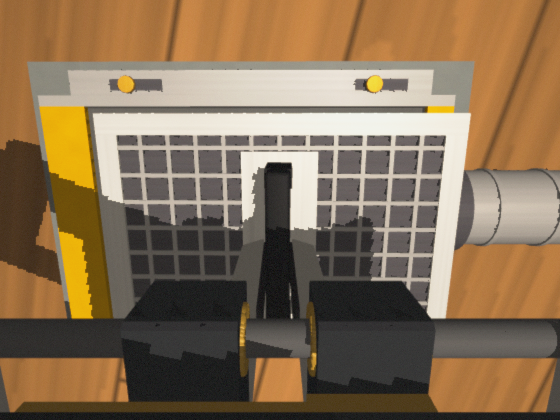

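View pics/scene4.png

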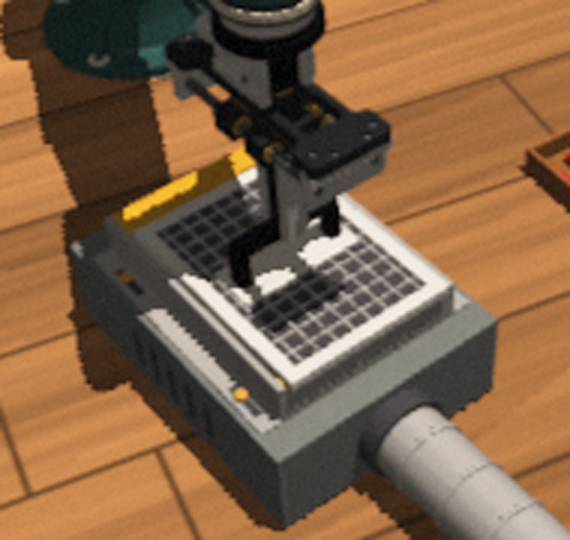

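The panel is tilting in the grip: the far end rests on the far lip and the near edge (wrist column ~96) is just clear of the near lip (~93). I'll keep lowering, easing back slightly to relieve friction.

```bash
python3 -m inch '-0.05 0 0.1 0 1;-0.1 0 0.2 0 1;-0.1 0 0.3 0 1;-0.15 0 0.4 0 1;-0.15 0 0.4 0 1'; python3 -c "
from h import *
o=robot.get_obs();print(o['wrist_force'],o['wrist_torque'],o['tool_pos'],o['width'],np.array(o['tool_pos'])@U)"
```

```text
time: 8.95
tool_pos: [0.5369, -0.0429, 0.1554]
ee_rot: [-3.141, 0.003, 0.238]
wrist_force: [-4.7, 0.4, 3.8]
width: 0.0122
[-4.7006  0.4374  3.7597] [ 0.0956  0.4448 -0.0151] [ 0.5369 -0.0429  0.1554] 0.012190485388268434 0.5112972158654082
```

```bash
python3 -m inch '0 0 0.1 0 1;-0.1 0 0.2 0 1;-0.1 0 0.3 0 1;-0.1 0 0.4 0 1;-0.1 0 0.4 0 1'; python3 -c "
from h import *
o=robot.get_obs();print(o['wrist_force'],o['wrist_torque'],o['tool_pos'],o['width'],np.array(o['tool_pos'])@U)
for n in ['wrist','scene']:
  p,d=robot.snapshot(n); np.savez(n+'5.npz',p=p,d=d)
  if n=='scene': p=cv2.resize(p[110:290,160:350],None,fx=3,fy=3,interpolation=cv2.INTER_CUBIC)
  cv2.imwrite('pics/%s5.png'%n,p)"
```

```text
time: 9.37
tool_pos: [0.5352, -0.0433, 0.151]
ee_rot: [-3.141, 0.005, 0.238]
wrist_force: [-7.0, -0.9, 4.7]
width: 0.0123
[-7.0043 -0.9033  4.6533] [0.0356 0.5126 0.0105] [ 0.5352 -0.0433  0.151 ] 0.012306954002218705 0.5096170654296405
```

View pics/wrist5.png

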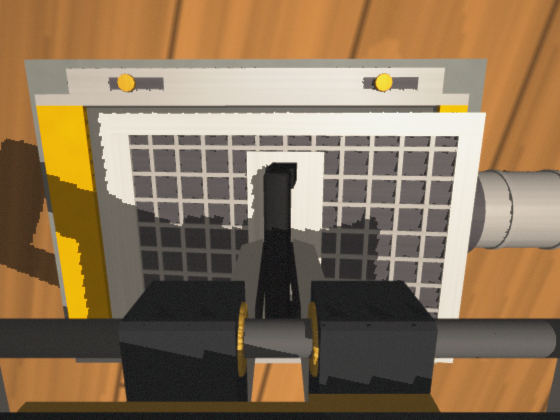

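View pics/scene5.png

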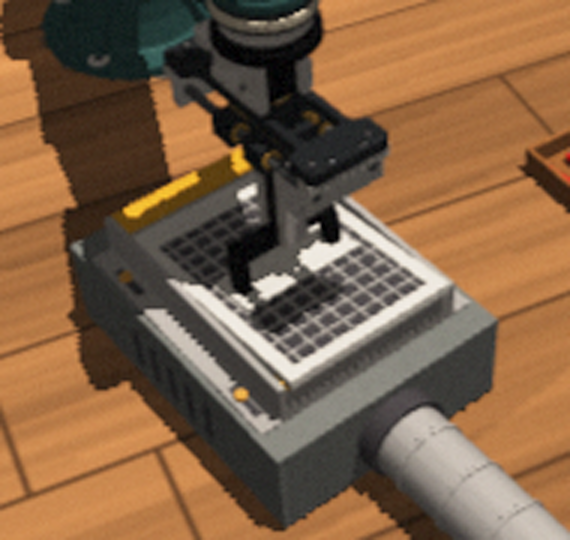

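The panel is now clearly tilted: far end up on the lip (col 485), near end sunk inside the opening (col 100). I'll get the end heights from depth.

```bash
cat >> h.py <<'E'
def wpt(uv,d,o):
    i=robot.camera_info("wrist");R=Ro.from_euler("xyz",o["ee_rot"]).as_matrix();M=i["mount"]
    out=[]
    for u,v in uv:
        z=np.median(d[v-1:v+2,u-1:u+2]); c=np.linalg.inv(i["K"])@[u,v,1]*z
        out.append(np.array(o["tool_pos"])+R@(M[:3,:3]@c+M[:3,3]))
    return np.array(out)
E
python3 -c "
from h import *
o=robot.get_obs();d=np.load('wrist5.npz')['d']
a=wpt([(105,122),(120,122),(200,123),(300,123),(400,123),(478,122),(60,115),(60,150),(455,107)],d,o)
print(np.c_[a@U,a@W,a[:,2]])"
```

```text
[[ 0.4014 -0.0992  0.1   ]
 [ 0.4166 -0.0992  0.1135]
 [ 0.4649 -0.0999  0.1189]
 [ 0.5218 -0.1     0.1255]
 [ 0.5752 -0.1001  0.1313]
 [ 0.6146 -0.0996  0.1355]
 [ 0.3889 -0.0954  0.1253]
 [ 0.3863 -0.1146  0.1257]
 [ 0.6066 -0.0916  0.1252]]
```

The near end is at s≈0.410 with its top at 0.1125 m, 9 mm below the lip underside, and the tilt is about 6.3°. Now I'll slide back into the deep channel.

```bash
python3 -m inch '-0.1 0 0 0 1;-0.2 0 0 0 1;-0.35 0 0 0 1;-0.5 0 0.05 0 1;-0.65 0 0.05 0 1;-0.8 0 0.1 0 1;-0.95 0 0.1 0 1;-1.1 0 0.1 0 1;-1.2 0 0.15 0 1;-1.3 0 0.15 0 1;-1.3 0 0.15 0 1'; python3 -c "
from h import *
o=robot.get_obs();print(o['wrist_force'],o['wrist_torque'],o['tool_pos'],o['width'],np.array(o['tool_pos'])@U)
d=robot.snapshot('wrist'); cv2.imwrite('pics/w6.png',d[0]);d=d[1]
a=wpt([(105,122),(120,122),(200,123),(300,123),(400,123),(478,122)],d,o)
print(np.c_[a@U,a@W,a[:,2]])"
```

```text
time: 10.38
tool_pos: [0.5224, -0.0464, 0.1497]
ee_rot: [-3.141, 0.005, 0.238]
wrist_force: [2.1, -0.3, 0.9]
width: 0.0125
[ 2.1213 -0.2686  0.8923] [ 0.1394 -0.8868 -0.061 ] [ 0.5224 -0.0464  0.1497] 0.012455096713394984 0.4963940507417214
[[ 0.4009 -0.0992  0.1253]
 [ 0.4035 -0.0992  0.1122]
 [ 0.4517 -0.0999  0.1176]
 [ 0.5086 -0.1     0.1234]
 [ 0.562  -0.1001  0.1295]
 [ 0.6014 -0.0997  0.1339]]
```

View pics/w6.png

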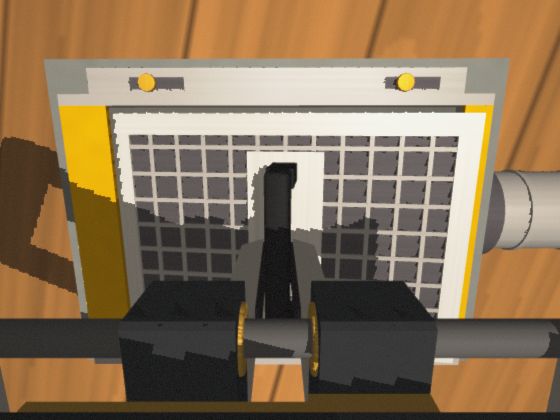

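The near end is now under the lip at s≈0.397 and the far end rests on the far lip at 0.605, with gentle forces. Continuing slowly.

```bash
python3 -m inch '-0.1 0 0.05 0 1;-0.2 0 0.1 0 1;-0.3 0 0.15 0 1;-0.4 0 0.2 0 1;-0.5 0 0.25 0 1;-0.5 0 0.25 0 1'; python3 -c "
from h import *
o=robot.get_obs();print(o['wrist_force'],o['wrist_torque'],o['tool_pos'],o['width'],np.array(o['tool_pos'])@U)
d=robot.snapshot('wrist'); cv2.imwrite('pics/w7.png',d[0]);d=d[1]
a=wpt([(125,122),(200,123),(300,123),(400,123),(470,122)],d,o)
print(np.c_[a@U,a@W,a[:,2]])"
```

```text
time: 10.93
tool_pos: [0.5176, -0.0476, 0.1475]
ee_rot: [-3.141, 0.005, 0.238]
wrist_force: [2.6, 0.8, 1.7]
width: 0.013
[2.5827 0.8199 1.7387] [ 0.2049 -1.0635  0.0078] [ 0.5176 -0.0476  0.1475] 0.012987367113318759 0.49142645840921145
[[ 0.4011 -0.0993  0.1091]
 [ 0.4464 -0.0999  0.1141]
 [ 0.5036 -0.1     0.1217]
 [ 0.5569 -0.1001  0.1278]
 [ 0.5919 -0.0997  0.1326]]
```

```bash
python3 -m inch '-0.08 0 0 0 1;-0.16 0 0 0 1;-0.24 0 0 0 1;-0.32 0 0 0 1;-0.4 0 0 0 1;-0.4 0 0 0 1'; python3 -c "
from h import *
o=robot.get_obs();print(o['wrist_force'],o['wrist_torque'],o['tool_pos'],o['width'],np.array(o['tool_pos'])@U)
d=robot.snapshot('wrist'); cv2.imwrite('pics/w8.png',d[0]);d=d[1]
a=wpt([(140,122),(200,123),(300,123),(400,123),(470,122)],d,o)
print(np.c_[a@U,a@W,a[:,2]])"
```

```text
time: 11.48
tool_pos: [0.5146, -0.0482, 0.1463]
ee_rot: [-3.14, 0.003, 0.238]
wrist_force: [7.6, 1.1, -4.4]
width: 0.0122
[ 7.6369  1.056  -4.3959] [ 0.27   -1.699  -0.0254] [ 0.5146 -0.0482  0.1463] 0.012168924716253042 0.4883899769497917
[[ 0.41   -0.0991  0.1157]
 [ 0.4444 -0.0997  0.1174]
 [ 0.5007 -0.0998  0.1192]
 [ 0.5558 -0.0999  0.1211]
 [ 0.5936 -0.0995  0.1223]]
```

View pics/w8.png

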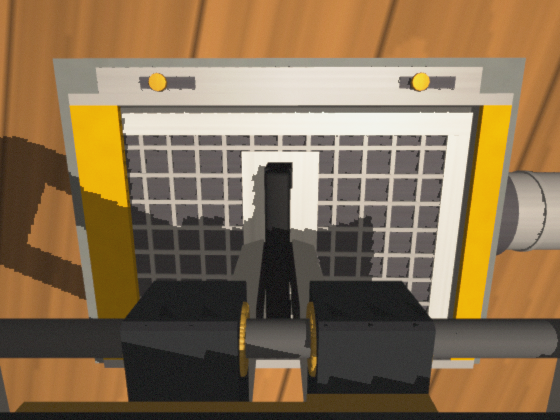

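The far end has slipped off the lip, now showing a gap between col 474 and 484. The near end has reached the rear wall, with a gentle 7.6 N at the wrist. I'll ease off slightly and lower it onto the ledges.

```bash
python3 -m inch '0.06 0 0.05 0 1;0.06 0 0.15 0 1;0.06 0 0.25 0 1;0.06 0 0.35 0 1;0.06 0 0.45 0 1;0.06 0 0.5 0 1;0.06 0 0.5 0 1'; python3 -c "
from h import *
o=robot.get_obs();print(o['wrist_force'],o['wrist_torque'],o['tool_pos'],o['width'],np.array(o['tool_pos'])@U)
d=robot.snapshot('wrist'); cv2.imwrite('pics/w9.png',d[0]);d=d[1]
a=wpt([(140,122),(200,123),(300,123),(400,123),(460,122)],d,o)
print(np.c_[a@U,a@W,a[:,2]])"
```

```text
time: 12.12
tool_pos: [0.5157, -0.0478, 0.1408]
ee_rot: [-3.14, 0.002, 0.239]
wrist_force: [6.7, 0.6, -1.3]
width: 0.0119
[ 6.69    0.6312 -1.3393] [ 0.0975 -1.1111  0.0352] [ 0.5157 -0.0478  0.1408] 0.011931717648219176 0.4895550770404884
[[ 0.4124 -0.0991  0.1135]
 [ 0.4459 -0.0997  0.1135]
 [ 0.5018 -0.0998  0.1137]
 [ 0.5574 -0.0999  0.1142]
 [ 0.5907 -0.0994  0.1141]]
```

It's level, about 5.5 mm above the ledges, and the far end has passed the lip.

```bash
python3 -m inch '0.03 0 0.1 0 1;0.03 0 0.2 0 1;0.03 0 0.3 0 1;0.03 0 0.4 0 1;0.03 0 0.45 0 1;0.03 0 0.5 0 1;0.03 0 0.5 0 1'; python3 -m inch '0 0 0.05 0 1;0 0 0.1 0 1;0 0 0.1 0 1'; python3 -c "
from h import *
o=robot.get_obs();print(o['wrist_force'],o['wrist_torque'],o['tool_pos'],o['width'],np.array(o['tool_pos'])@U)
d=robot.snapshot('wrist'); cv2.imwrite('pics/w10.png',d[0]);d=d[1]
a=wpt([(140,122),(200,123),(300,123),(400,123),(460,122)],d,o)
print(np.c_[a@U,a@W,a[:,2]])"
```

```text
time: 12.75
tool_pos: [0.5157, -0.0475, 0.1352]
ee_rot: [-3.14, 0.003, 0.239]
wrist_force: [4.6, 0.9, -1.5]
width: 0.011
time: 13.0
tool_pos: [0.5158, -0.0474, 0.1349]
ee_rot: [-3.14, 0.003, 0.239]
wrist_force: [2.8, 1.4, 3.4]
width: 0.0115
[2.8145 1.3735 3.3773] [ 0.1976 -0.4765  0.0087] [ 0.5158 -0.0474  0.1349] 0.011534028256940151 0.4897150921114504
[[ 0.4126 -0.0987  0.1078]
 [ 0.446  -0.0993  0.1075]
 [ 0.5019 -0.0993  0.1076]
 [ 0.5577 -0.0994  0.1077]
 [ 0.591  -0.0989  0.1078]]
```

View pics/w10.png

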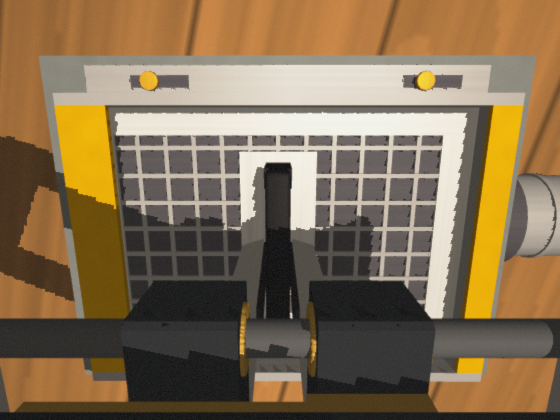

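The panel lies flat on the ledges (top surface at 0.1077 m across its length). Now I'll slide it away from the robot; expected travel is 10.5 mm.

```bash
python3 -m inch '0.1 0 -0.05 0 1;0.2 0 -0.05 0 1;0.3 0 -0.05 0 1;0.4 0 -0.05 0 1;0.5 0 -0.05 0 1;0.6 0 -0.05 0 1;0.7 0 -0.05 0 1;0.8 0 -0.05 0 1;0.8 0 -0.05 0 1'; python3 -c "
from h import *
o=robot.get_obs();print(o['wrist_force'],o['wrist_torque'],o['tool_pos'],o['width'],np.array(o['tool_pos'])@U)"
```

```text
time: 13.8
tool_pos: [0.5215, -0.0463, 0.1349]
ee_rot: [-3.14, 0.008, 0.238]
wrist_force: [-5.1, -0.4, 3.6]
width: 0.0113
[-5.1395 -0.3662  3.5916] [-0.3598  0.9123  0.0244] [ 0.5215 -0.0463  0.1349] 0.011264884924356518 0.4955120601438247
```

```bash
python3 -m inch '0.1 0 -0.1 0 1;0.2 0 -0.15 0 1;0.3 0 -0.15 0 1;0.4 0 -0.15 0 1;0.4 0 -0.15 0 1'; python3 -c "
from h import *
o=robot.get_obs();print(o['wrist_force'],o['wrist_torque'],o['tool_pos'],o['width'],np.array(o['tool_pos'])@U)"
```

```text
time: 14.22
tool_pos: [0.5253, -0.0451, 0.1354]
ee_rot: [-3.139, 0.009, 0.238]
wrist_force: [-1.2, 0.0, -3.8]
width: 0.0116
[-1.2245  0.0285 -3.8471] [-0.1116  0.0093  0.0513] [ 0.5253 -0.0451  0.1354] 0.011615852565574628 0.4995664689134106
```

Low friction now; I'll advance gently until the wall is felt.

```bash
python3 -m inch '0.05 0 0 0 1;0.1 0 0 0 1;0.12 0 0 0 1;0.12 0 0 0 1'; python3 -m inch '0.05 0 0 0 1;0.1 0 0 0 1;0.1 0 0 0 1;0.1 0 0 0 1';  python3 -c "
from h import *
o=robot.get_obs();print(o['wrist_force'],o['wrist_torque'],o['tool_pos'],o['width'],np.array(o['tool_pos'])@U)
d=robot.snapshot('wrist'); cv2.imwrite('pics/w11.png',d[0]);d=d[1]
a=wpt([(140,122),(200,123),(300,123),(400,123),(450,122)],d,o)
print(np.c_[a@U,a@W,a[:,2]])"
```

```text
time: 14.55
tool_pos: [0.5261, -0.045, 0.1352]
ee_rot: [-3.139, 0.01, 0.238]
wrist_force: [-2.4, -1.8, -3.5]
width: 0.0119
time: 14.88
tool_pos: [0.526, -0.045, 0.1352]
ee_rot: [-3.139, 0.013, 0.238]
wrist_force: [-4.6, -2.0, -1.3]
width: 0.0114
[-4.5738 -1.9612 -1.3202] [-0.4377  0.8475  0.0052] [ 0.526  -0.045   0.1352] 0.011382394828795018 0.500258906499562
[[ 0.4224 -0.0988  0.1076]
 [ 0.4564 -0.0994  0.1086]
 [ 0.5122 -0.0995  0.1083]
 [ 0.568  -0.0996  0.1075]
 [ 0.5956 -0.0991  0.1075]]
```

View pics/w11.png

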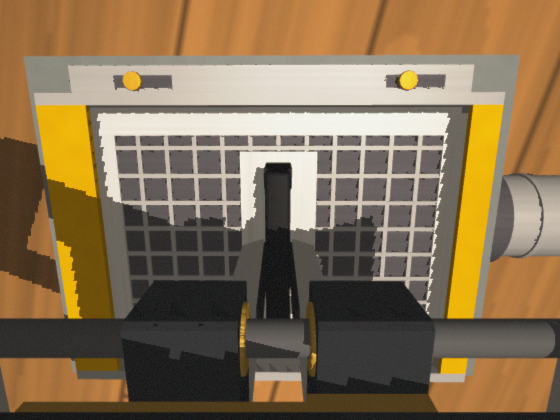

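It has stopped at s=0.5003 after 10.6 mm of travel, where 10.5 was expected. One more small push will confirm it's the wall and not stiction.

```bash
python3 -m inch '0.05 0 -0.03 0 1;0.1 0 -0.05 0 1;0.15 0 -0.05 0 1;0.15 0 -0.05 0 1;0.15 0 -0.05 0 1';  python3 -c "
from h import *
o=robot.get_obs();print(o['wrist_force'],o['wrist_torque'],o['tool_pos'],o['width'],np.array(o['tool_pos'])@U)"
```

```text
time: 15.35
tool_pos: [0.5262, -0.045, 0.1355]
ee_rot: [-3.139, 0.016, 0.238]
wrist_force: [-7.3, -2.0, -0.3]
width: 0.0115
[-7.2854 -1.9749 -0.3162] [-0.4556  1.116   0.0909] [ 0.5262 -0.045   0.1355] 0.011548053006739532 0.5003746053543555
```

Firm stop, no movement at 7 N. Releasing and retreating upward.

```bash
python3 -m inch '0 0 0 0 0.8;0 0 0 0 0.6;0 0 0 0 0.5;0 0 0 0 0.5;0 0 0 0 0.5;0 0 0 0 0.5;0 0 0 0 0.5;0 0 0 0 0.5;0 0 0 0 0.5;0 0 0 0 0.5';  python3 -c "
from h import *
o=robot.get_obs();print(o['wrist_force'],o['wrist_torque'],o['tool_pos'],o['width'],np.array(o['tool_pos'])@U)"
```

```text
time: 16.18
tool_pos: [0.5262, -0.045, 0.1355]
ee_rot: [-3.139, 0.016, 0.238]
wrist_force: [-0.2, 0.5, 0.3]
width: 0.0472
[-0.2472  0.4538  0.3186] [-0.0892  0.0224  0.0103] [ 0.5262 -0.045   0.1355] 0.04723034341961887 0.5004039775919165
```

```bash
python3 -m inch '0 0 -0.5 0 0.5;0 0 -1.5 0 0.5;0 0 -3 0 0.5;0 0 -5 0 0.5;0 0 -8 0 0.5;0 0 -11 0 0.5;0 0 -12 0 0.5;0 0 -12 0 0.5;0 0 -12 0 0.5';  python3 -c "
from h import *
o=robot.get_obs();print(o['wrist_force'],o['tool_pos'],np.array(o['tool_pos'])@U)
p,d=robot.snapshot('wrist'); cv2.imwrite('pics/w12.png',p);np.savez('w12.npz',p=p,d=d)
p,d=robot.snapshot('scene'); cv2.imwrite('pics/s12.png',cv2.resize(p[110:290,160:350],None,fx=3,fy=3,interpolation=cv2.INTER_CUBIC))
"
```

```text
time: 16.93
tool_pos: [0.5283, -0.0449, 0.2556]
ee_rot: [-3.139, 0.015, 0.238]
wrist_force: [0.6, -0.1, -0.5]
width: 0.0473
[ 0.6151 -0.0749 -0.4827] [ 0.5283 -0.0449  0.2556] 0.5024694533770369
```

View pics/w12.png

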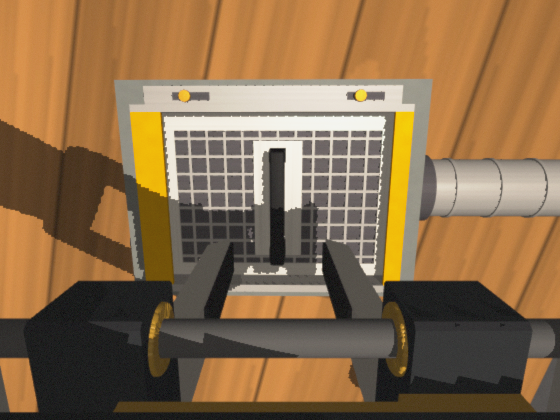

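View pics/s12.png

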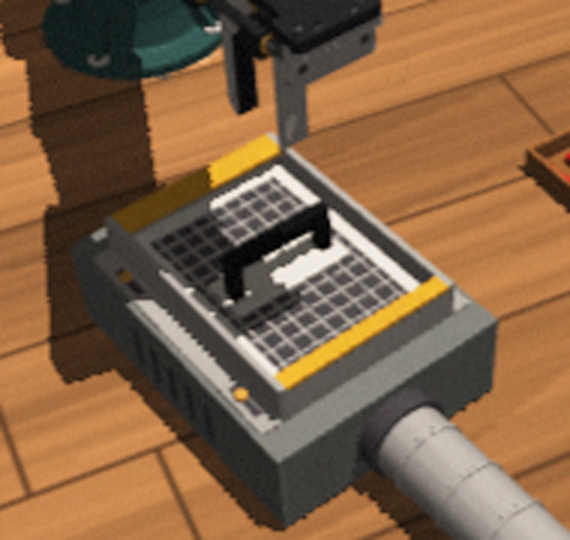

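```bash
python3 -c "
from h import *
o=robot.get_obs();d=np.load('w12.npz')['d'];p=np.load('w12.npz')['p']
for r in (140,200):
  us=[155,160,163,168,172,200,350,376,380,383,386,389,392,395,398,402]
  a=wpt([(u,r) for u in us],d,o)
  print(np.c_[us,a@U,a[:,2]])
b=wray([[270,160],[286,160],[270,230],[286,230]],.152,o);print(b@U,b@W)
cv2.imwrite('pics/w12z.png',cv2.resize(p[80:300,110:430],None,fx=2.5,fy=2.5,interpolation=cv2.INTER_CUBIC))
p,d=robot.snapshot('top');cv2.imwrite('pics/t12.png',p)"
```

```text
[[155.       0.3944   0.1239]
 [160.       0.3987   0.1239]
 [163.       0.4006   0.1219]
 [168.       0.3999   0.1061]
 [172.       0.4035   0.1062]
 [200.       0.4285   0.1049]
 [350.       0.5632   0.104 ]
 [376.       0.5867   0.103 ]
 [380.       0.5904   0.1024]
 [383.       0.5925   0.1045]
 [386.       0.5951   0.1046]
 [389.       0.5978   0.1045]
 [392.       0.6      0.1061]
 [395.       0.5976   0.123 ]
 [398.       0.6003   0.1225]
 [402.       0.6035   0.1228]]
[[155.       0.3902   0.1241]
 [160.       0.3946   0.1238]
 [163.       0.3972   0.1236]
 [168.       0.3962   0.1075]
 [172.       0.3995   0.106 ]
 [200.       0.4252   0.1033]
 [350.       0.5659   0.1028]
 [376.       0.5902   0.1025]
 [380.       0.5932   0.105 ]
 [383.       0.5963   0.104 ]
 [386.       0.5988   0.1047]
 [389.       0.5966   0.1217]
 [392.       0.5989   0.1226]
 [395.       0.6016   0.1225]
 [398.       0.6041   0.1229]
 [402.       0.6076   0.1228]]
[0.4934 0.5059 0.493  0.5061] [-0.1271 -0.1271 -0.1839 -0.1838]
```

View pics/w12z.png

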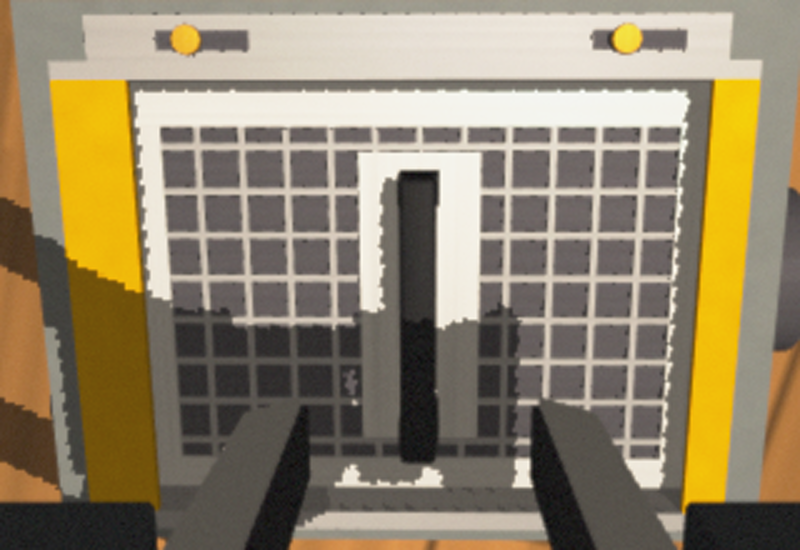

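View pics/t12.png

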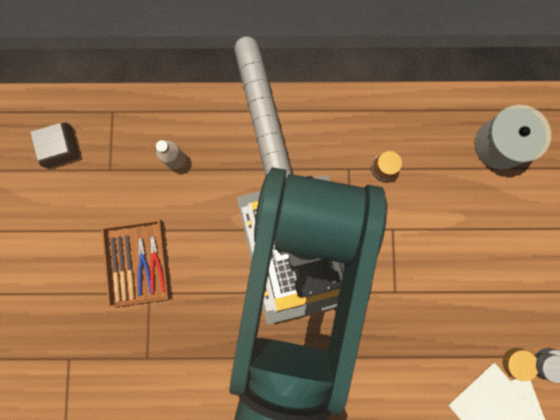

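The dark strip beside the far lip sits at the panel's height, so it is the lip's shadow on the frame and not a gap. Both ends run under the lips, the bar is centred between them, and the tray, bottle and jar are at the same pixels as at the start.

```bash
python3 -c "
from bench import robot
print(robot.close_job())"
```

```text
the job is handed in; nothing more can be done
None
```

The filter panel is back in its seat, flat on the ledges, with both ends under the lips and the gripper clear. I handed the job in at about 17 s of robot time; no verdict is reported.

**How it went:** The moves cannot tilt the tool, so I set the far end on the far lip and let the panel tip about 6–7° in the grip. I slid the near end back into the deep channel until it met the rear wall. When the far end slipped off the lip, I lowered the panel onto the ledges. Then I slid it 10.6 mm away from the robot (10.5 mm expected) until it stopped, and let go.

**Forces:** The readings between moves stayed at about 9–11 N or less on the seat, against the 25 N limit. I did not log the moment the far end dropped off the lip.

**Last checks:**
- **Home position:** the panel did not move when pushed with 7 N. The handle bar is centred between the lips to within about 1 mm, which is as fine as the cameras can tell.
- **Flatness:** while still held, the panel's top measured level at about 108 mm, which puts it on the ledges. After release, from higher up, the depth readings scattered between 102 and 107 mm. I put that down to depth noise and a small measured tool tilt (0.015 rad). The panel's surface runs under both lips.
- **Bystanders:** the tray, bottle and jar look unmoved in the top view.

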